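# Open the spray-box gate with the fan running

## Task

Clear the fumes from the spray box: first, with the gate still shut, turn the black fan dial clockwise until its red needle points at the orange tab on the scale. Then pull the red handle of the spring-return gate out until its black pointer lies within the orange band beside it, and keep it there: the gate shuts by itself if let go, so finish while still holding the handle steady at the band. Leave the frames, cans and other loose things on the bench where they are.

Things in the scene. Friction and masses are not known exactly. Their poses are not given: they have to be found in the camera images.
- spray_box: fixed downdraft box, anywhere on the bench left or right. Origin on the bench, at the middle of the line where the low blue front apron meets the grey box. Its +x points away from the apron to the grey grille box (180 deep, 200 wide, 65 mm high, x 0 to 180 mm); the blue apron (175 long, 160 wide, 40 mm high) lies at x -175 to 0. The gate is pulled along its -x, level. Yaw within 20 degrees.
- gate_grip (a point): grip point on the centre line of the gate's upright red handle block, 75 mm above the bench. Block: 18 mm thick along the pull (spray_box x), 50 mm wide across it, from 45 to 95 mm above the bench, standing on a thin aluminium blade. Shut, it stands at spray_box x = -50 mm, y = 0, 41 mm clear of the grey box. Moves with the gate. Can be pinched from above either way round.
- gate (a joint): how far the gate is pulled out, m: 0 shut, 0.1 the end stop. A spring pulls it shut: about 4 N at 0, 0.08 N more for each mm (8 to 11 N at the band), so it snaps shut when let go.
- gate_pointer (a point): outer end of the black pointer that sticks out sideways from the gate at the middle of the handle's thickness, on the spray_box -y side, 59 mm from the handle's middle and 47 mm above the bench. It moves with the gate past a white scale with ticks every 10 mm.
- gate_mark: orange band clipped across the white scale on the apron, 10 mm wide along the pull, 18 mm long; origin: middle of its inner edge (beside the pointer's path), 41 mm above the bench; its axes lie along the spray_box's. It stands 45 to 75 mm of pull from the shut position; the pointer is in the band while its x in this frame is within 5 mm of 0. Fixed; sight mark only.
- dial_grip (a point): point on the dial's upright axis at the height to grip, 88 mm above the bench. The dial: a black disc (60 mm diameter, top 67 mm above the bench) amid the flat top of a fixed grey box (150 x 150 mm, 60 mm high, yaw within 20 degrees, on the other side from the spray box), with an upright grip bar: 14 mm thick, 50 mm long along the needle's line, 67 to 101 mm above the bench.
- dial (a joint): angle of the dial, rad, growing clockwise seen from above; stops at -0.5 and 3.64. It stays where it is left (friction about 0.05 N m).
- dial_pointer (a point): tip of the red needle, 42 mm from the dial's axis, 64 mm above the bench (a red stripe on top of the bar, from its middle to the needle end, continues it); the grip bar lies along the line from dial_grip to this point. Turns with the dial.
- dial_mark (a point): middle of the inner end of the orange tab (10 mm wide, 24 mm long, pointing outward) on the dial's scale, 42 mm from the dial's axis, 62 mm above the bench. Fixed. At the start it lies 0.6 to 1.5 rad clockwise of the needle.
- frame_grille: dark steel-coloured model window frame, 90 x 70 mm, 12 mm high, lying flat; origin: centre of its underside; a bystander, on the grille of the spray box (its underside 65 mm above the bench)
- frame_bench: dark steel-coloured model window frame, 90 x 70 mm, 12 mm high, lying flat; origin: centre of its underside; a bystander, on the bench near the middle, on the robot's side of the equipment
- frame_paper: dark steel-coloured model window frame, 90 x 70 mm, 12 mm high, lying flat; origin: centre of its underside; a bystander, on newspaper at the right
- can_brown: dark, black-capped spray can, 56 mm diameter, about 170 mm tall, standing; origin: centre of its underside; a bystander
- can_silver: silver, white-capped spray can, 56 mm diameter, about 170 mm tall, standing; origin: centre of its underside; a bystander
- jar: amber jar, 64 mm diameter, 75 mm tall; origin: centre of its underside; a bystander at the left
- offcut: wood offcut, 160 x 45 x 18 mm, lying flat; origin: centre of its underside; a bystander at the right front
- screwdriver: red-handled screwdriver lying along its own x, about 200 mm long; a bystander at the left front

How it is judged:
On the way, in this order (a step that is already met when the one before it is completed fails the run):
1. the dial's needle points at the orange tab and rests there, the gate still shut (horizontal distance between dial_pointer and dial_mark below 0.005 m and velocity of joint dial between -0.1 and 0.1 rad/s and value of joint gate below 0.012 m), for 0.3 s.
2. the gate is held with its pointer in the orange band (horizontal distance between dial_pointer and dial_mark below 0.005 m and x of gate_pointer in the frame of gate_mark between -0.005 and 0.005 m and velocity of joint gate between -0.02 and 0.02 m/s and contact force between the fingers and gate above 3 N), for 0.3 s.
At the end, for the whole second after the job is handed in: The dial's needle tip is within 5 mm (about 7 degrees) of the orange tab's middle, and the gate, held in the gripper's fingers (over 3 N), rests with its pointer within 5 mm of the band's middle, through the last second (all of step 2 and velocity of joint dial between -0.1 and 0.1 rad/s); the arm keeps its last pose, push and grip.
It fails at once if a frame, can or other loose thing on the bench is moved more than 30 mm or tipped over (distance of any of frame_grille, frame_bench, frame_paper, can_brown, can_silver, jar, offcut, screwdriver from where it was at the start of the episode above 0.03 m or angle between any of can_brown, can_silver, jar's own z axis and vertical above 0.5 rad).
It also fails if it takes over 51 s, if anything falls off the work surface, if the arm or the gripper's body presses on something with over 40 N, if the wrist force passes 120 N, or if a joint passes its speed limit or range.

## Robot

A 6-joint arm with a two-finger parallel gripper is mounted at the origin on the work surface. World frame = base frame: x ahead of the robot, y to its left, z up, the work surface at z = 0. Lengths are in m, angles in rad, forces in N, time in s.
With the tool pointing down it reaches from about 0.225 to 0.875 m from the base axis. Payload 3.4 kg.
Tool frame: the origin (TCP) lies between the finger pads; the fingertips stand 19 mm ahead of it and the grasp point (between the pads) is the TCP; z points along the fingers, y is the line along which they close (so a half turn about z gives the same grasp; the last joint's range is limited). The gripper opens to 85 mm and grips with 20 to 120 N. Pads are 22 mm wide; open, the fingers measure 114 mm over their backs; the gripper's body (76 mm by 85 mm) begins 54 mm behind the grasp point. The pads swing forward as they close: fully open they stand 13 mm farther back than shut.
Start: joints at [1.005, 0.276, 1.505, -0, 1.361, -0.121], TCP at [0.247, 0.519, 0.25] pointing down, gripper open.
Joint ranges: [-2.89, 2.89], [-0.75, 2.08], [0.22, 2.7], [-1.18, 4.32], [0.11, 2.71], [-2.7, 2.7]. Speed limits (rad/s): [2.57, 2.57, 3.14, 3.14, 3.14, 3.14].

## Interface

Orientations are given as a unit quaternion [w, x, y, z].
In Python, from rig import get_state, imaging, ticket gives the robot as it stands. The module is installed in compiled form; this text tells all that it offers.
- The arm moves only by the shell command python3 -m inch 'ROWS' [FORCE]. ROWS is JSON, a list of rows, each an object with "claw": the opening, from -1 (shut) to 1 (fully open); "travel": the shift along the world's x, y, z in units of 200 mm (1.0 is 200 mm), a list of three; "turn": the turn about the world's z in units of 180 degrees (1.0 is 180 degrees). A call has 1 to 5 rows; each row is the pose to reach, as a shift and turn from the pose commanded when the call began, turning the shorter way round; what a row does not reach only later rows make up. A row lasts 1/10 s, in which the tool goes at most 50 mm and 8.59 degrees, less where a joint would pass 70% of its speed; a pose out of reach is approached as far as the arm can. A call with a number of a shift or a turn outside -1 to 1 is refused whole. A call with a gripper value outside its range is refused whole. The fingers move at their own pace and stop on an object; FORCE is the grip in N (left out, the last holds). Time passes only in rows, so rows that repeat a pose let the fingers close. It gives the time, the measured TCP pose, the force, the opening and the grip force at its end, in the units of the state.
- get_state(): the state, without advancing time (a new reading comes with each control period).
- imaging.get_image(name): name is "scene" or "top" or "wrist"; returns the picture (420x560x3 uint8, red, green, blue); there is no depth.
- imaging.camera_params(name): a dict with "camera_matrix" (3x3 intrinsics, pixels), "cam_to_world" (4x4, takes a point from camera to world coordinates); the wrist camera has in their place "T_tool_cam" (4x4, takes a point from camera to tool coordinates, whose origin is the TCP and whose axes are the flange's). Camera axes: x right, y down, z forward; pixel columns grow to the right and rows downward; lengths in m; the calibration is good to about 2 mm. The wrist camera is an equidistant fisheye: a pixel r from the principal point sees the ray r / f radians off the axis. A picture is of the moment at which its call begins: read the wrist's pose just before it. camera_params takes no time and is no camera call.
- ticket.sign_off(): hands the job in; it is judged then, once.
The state is a dict: "clock": time; "qpos": joint angles; "qd": joint speeds; "effort": joint torques, N m; "position": TCP position; "ee_rot": TCP orientation; "contact_force": force on the tool from outside, world axes, zero at the start; "moment": the same for the moment, N m; "width": finger opening in m; "gripper_force": force on a finger pad.
Only numpy, scipy, OpenCV 4.12 (cv2) and the standard library are available. Lean on these libraries where they do the work, as an engineer would, in place of code of your own. Each camera call takes 0.05 s, during which the arm holds its last target. There are 200 camera calls.

## Working session

There is one attempt and no reset: what is moved stays moved. The work goes in short steps, Python scripts to look and compute and a shell command to move; the robot and the scene stay as the last step left them, time stands still between calls to the robot, and variables do not carry over. Pictures are saved under pics/ and viewed, at most 10 in all, crops included, and the job is handed in when it is done.

```bash
mkdir -p pics; python3 - <<'E'
from rig import get_state, imaging
import cv2
for n in("top","scene"):
    im=imaging.get_image(n); cv2.imwrite(f"pics/{n}0.png",im[:,:,::-1])
    print(n,imaging.camera_params(n))
print(imaging.camera_params("wrist")); print(get_state())
E
```

```text
top {'camera_matrix': array([[466.13501664,   0.        , 287.1488146 ],
       [  0.        , 466.13501664, 206.47858495],
       [  0.        ,   0.        ,   1.        ]]), 'cam_to_world': array([[ 0.00820675, -0.98453409,  0.17500079,  0.31270627],
       [-0.9999546 , -0.00723267,  0.00620318,  0.00780702],
       [-0.00484152, -0.17504375, -0.98454875,  1.31434299],
       [ 0.        ,  0.        ,  0.        ,  1.        ]])}
scene {'camera_matrix': array([[529.35559006,   0.        , 279.44864465],
       [  0.        , 529.35559006, 210.90386515],
       [  0.        ,   0.        ,   1.        ]]), 'cam_to_world': array([[ 0.24141488,  0.81277953, -0.53019646,  1.20420937],
       [ 0.97040596, -0.19905337,  0.13671146, -0.15899937],
       [ 0.00557888, -0.54750999, -0.83678055,  1.15599139],
       [ 0.        ,  0.        ,  0.        ,  1.        ]])}
{'camera_matrix': array([[325.1922621 ,   0.        , 287.36380938],
       [  0.        , 325.1922621 , 204.86876917],
       [  0.        ,   0.        ,   1.        ]]), 'T_tool_cam': array([[-4.72327344e-04, -9.60796
[... 293 characters left out ...]
0000000e+00]])}
{'clock': 0.1, 'qpos': array([ 1.00499896e+00,  2.76548027e-01,  1.50603005e+00, -3.23513559e-05,
        1.36070661e+00, -1.21000919e-01]), 'qd': array([-0.00135524, -0.0015667 , -0.00244069,  0.00111622, -0.00043031,
       -0.00051746]), 'effort': array([ 2.30645266e-03, -4.17698658e+01, -2.46404493e+01, -4.16927160e-04,
        5.79271451e-03,  2.13844805e-05]), 'position': array([0.24717856, 0.51865944, 0.24950754]), 'ee_rot': array([-2.69951191e-04,  2.20566033e-01,  9.75371677e-01, -8.01947319e-04]), 'contact_force': array([0.2955723 , 0.06723544, 0.44563228]), 'moment': array([-0.04805788, -0.04687913, -0.00599843]), 'gripper_force': 0.0, 'width': 0.08572692575578791}
```

View pics/top0.png

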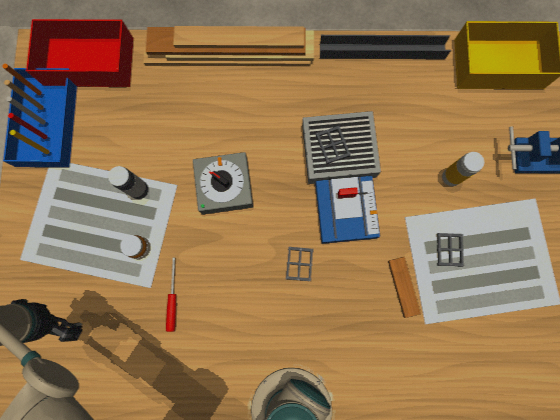

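View pics/scene0.png

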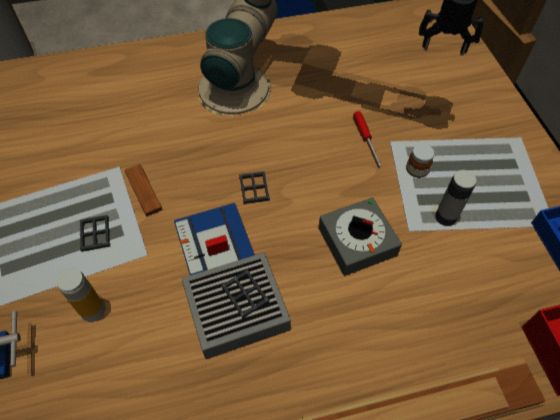

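The top view shows the dial at about (221,181) with its needle to the upper left and the tab at (220,162). The gate handle is at (347,192) and the band at (373,212). Next I'll measure by colour.

```bash
cat > h.py <<'E'
import numpy as np, cv2
from scipy.spatial.transform import Rotation as R
from rig import get_state, imaging
def ray(name,uv,st=None):
    p=imaging.camera_params(name); K=p["camera_matrix"]
    x=(uv[0]-K[0,2])/K[0,0]; y=(uv[1]-K[1,2])/K[1,1]
    if name=="wrist":
        r=np.hypot(x,y)+1e-12; d=np.array([x/r*np.sin(r),y/r*np.sin(r),np.cos(r)])
        q=st["ee_rot"]; T=np.eye(4); T[:3,:3]=R.from_quat(np.r_[q[1:],q[0]]).as_matrix(); T[:3,3]=st["position"]
        M=T@p["T_tool_cam"]
    else: d=np.array([x,y,1]); M=p["cam_to_world"]
    return M[:3,3],M[:3,:3]@d
def at(name,uv,z,st=None):
    o,d=ray(name,uv,st); return (o+d*(z-o[2])/d[2])[:2]
def masks(im):
    h=cv2.cvtColor(im,cv2.COLOR_RGB2HSV)
    red=((h[...,0]<4)|(h[...,0]>174))&(h[...,1]>160)&(h[...,2]>70)
    ora=(h[...,0]>=5)&(h[...,0]<=16)&(h[...,1]>200)&(h[...,2]>150)
    return {"red":red,"orange":ora}
def blobs(im,amin=6):
    out=[]
    for k,m in masks(im).items():
        n,l,s,c=cv2.connectedComponentsWithStats(m.astype(np.uint8))
        for i in range(1,n):
            if s[i,4]>=amin: out.append((k,s[i].tolist(),c[i].round(1).tolist(),l==i))
    return out
E
python3 - <<'E'
from h import *
im=imaging.get_image("top")
for k,s,c,m in blobs(im):
    if 140<c[1]<250 and 180<c[0]<400: print(k,s,c,[at("top",c,z).round(4).tolist() for z in(.041,.062,.095)])
for n,uv,z in [("dialdisc",(221,181),.067),("box front L",(321,242),.04),("box front R",(379,238),.04)]: print(n,at("top",uv,z))
E
```

```text
red [209, 172, 11, 6, 23] [214.4, 174.0] [[0.6303, 0.2211], [0.625, 0.2176], [0.6168, 0.2121]]
red [339, 188, 19, 9, 115] [347.6, 191.2] [[0.5836, -0.1524], [0.5791, -0.1498], [0.5721, -0.1456]]
orange [218, 158, 4, 7, 18] [219.3, 160.8] [[0.6687, 0.2086], [0.6629, 0.2053], [0.6536, 0.2001]]
dialdisc [0.60415601 0.19792616]
box front L [ 0.44109452 -0.07768073]
box front R [ 0.45331009 -0.23665754]
```

```bash
python3 -m inch '[{"claw":1,"travel":[0.18,-0.16,0],"turn":0.045},{"claw":1,"travel":[0.36,-0.32,0],"turn":0.09},{"claw":1,"travel":[0.54,-0.48,0],"turn":0.135},{"claw":1,"travel":[0.72,-0.64,0],"turn":0.18},{"claw":1,"travel":[0.9,-0.8,0],"turn":0.225}]' 40
python3 -m inch '[{"claw":1,"travel":[0.16,-0.16,0],"turn":0.04},{"claw":1,"travel":[0.32,-0.32,0],"turn":0.08},{"claw":1,"travel":[0.48,-0.48,0],"turn":0.12},{"claw":1,"travel":[0.64,-0.6,0],"turn":0.16},{"claw":1,"travel":[0.75,-0.75,0],"turn":0.165}]'
python3 -m inch '[{"claw":1,"travel":[0,0,0],"turn":0},{"claw":1,"travel":[0,0,0],"turn":0},{"claw":1,"travel":[0,0,0],"turn":0}]'
cat > look.py <<'E'
from h import *
import sys
st=get_state(); im=imaging.get_image("wrist"); cv2.imwrite(f"pics/{sys.argv[1]}.png",im[:,:,::-1])
print(st["position"],st["ee_rot"].round(3))
for k,s,c,m in blobs(im,20): print(k,s,c,[at("wrist",c,z,st).round(4).tolist() for z in(.041,.062,.095,.101)])
E
python3 look.py w1
```

```text
clock: 0.65
position: [0.421, 0.3645, 0.2501]
ee_rot: [-0.0, -0.123, 0.992, 0.0]
contact_force: [1.0, 1.2, -0.5]
width: 0.0855
gripper_force: 0.0
clock: 1.15
position: [0.572, 0.2147, 0.2498]
ee_rot: [0.0, -0.372, 0.928, 0.0]
contact_force: [-0.0, -0.2, 0.2]
width: 0.0855
gripper_force: 0.0
clock: 1.45
position: [0.5693, 0.2165, 0.2501]
ee_rot: [-0.0, -0.371, 0.929, 0.0]
contact_force: [-0.5, -0.6, 0.8]
width: 0.0854
gripper_force: 0.0
[0.56927844 0.21647301 0.25007869] [-0.    -0.371  0.929  0.   ]
red [496, 42, 46, 54, 944] [519.2, 66.9] [[0.2686, 0.3185], [0.2844, 0.309], [0.3091, 0.2942], [0.3136, 0.2915]]
red [240, 212, 9, 26, 111] [244.0, 225.2] [[0.6376, 0.2161], [0.6301, 0.2131], [0.6183, 0.2084], [0.6162, 0.2076]]
red [253, 233, 4, 8, 25] [254.5, 236.6] [[0.6396, 0.2334], [0.632, 0.2293], [0.62, 0.2229], [0.6178, 0.2217]]
```

View pics/w1.png

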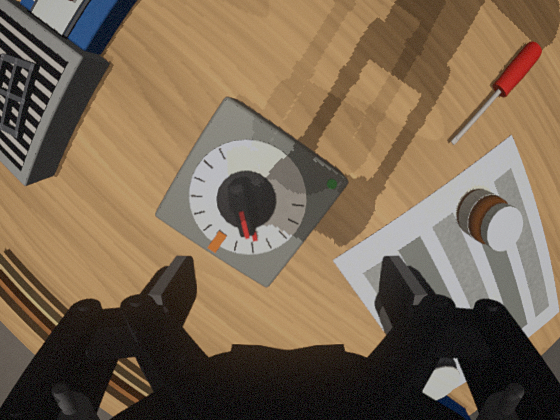

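The wrist view shows the dial disc at about (246,199), the stripe from (242,212) to (247,237), the needle tip at (256,240) and the orange tab at (217,241). Next I'll locate the axis and the angles.

```bash
cat > dial.py <<'E'
from h import *
def dial(c0,st=None,im=None):
    st=get_state(); im=imaging.get_image("wrist"); hs=cv2.cvtColor(im,cv2.COLOR_RGB2HSV)
    vv,uu=np.mgrid[0:420,0:560]
    P=np.zeros((420,560,2))
    o,_=ray("wrist",(0,0),st)
    K=imaging.camera_params("wrist")["camera_matrix"]
    def proj(ys,xs,z): return np.array([at("wrist",(x,y),z,st) for y,x in zip(ys,xs)]).reshape(-1,2)
    w=(hs[...,1]<60)&(hs[...,2]>165)
    ys,xs=np.nonzero(w); Q=proj(ys,xs,.062); k=np.hypot(*(Q-c0).T)<.065
    (cx,cy),r=cv2.minEnclosingCircle(Q[k].astype(np.float32)); print("scale circle",cx,cy,r)
    c=np.array([cx,cy])
    o=(hs[...,0]>=4)&(hs[...,0]<=20)&(hs[...,1]>170)&(hs[...,2]>120)
    ys,xs=np.nonzero(o); Q=proj(ys,xs,.062); k=np.hypot(*(Q-c).T)<.075; k&=np.hypot(*(Q-c).T)>.035
    if k.sum():
        m=Q[k].mean(0)-c; print("tab",k.sum(),m,"r",np.hypot(*m),"ang",np.degrees(np.arctan2(m[1],m[0])))
    ys,xs=np.nonzero(masks(im)["red"])
    for nm,z in(("needle",.064),("stripe",.101)):
        Q=proj(ys,xs,z); k=np.hypot(*(Q-c).T)<.06; q=Q[k]
        for p in q[np.argsort(np.hypot(*(q-c).T))][[0,len(q)//2,-4,-1]]: print(nm,p-c,np.hypot(*(p-c)),np.degrees(np.arctan2(*(p-c)[::-1])))
    return c
if __name__=="__main__": dial(np.array([.605,.2]))
E
python3 dial.py
```

```text
Traceback (most recent call last):
  File "dial.py", line 22, in <module>
    if __name__=="__main__": dial(np.array([.605,.2]))
                             ~~~~^^^^^^^^^^^^^^^^^^^^^
  File "dial.py", line 10, in dial
    ys,xs=np.nonzero(w); Q=proj(ys,xs,.062); k=np.hypot(*(Q-c0).T)<.065
                           ~~~~^^^^^^^^^^^^
  File "dial.py", line 8, in proj
    def proj(ys,xs,z): return np.array([at("wrist",(x,y),z,st) for y,x in zip(ys,xs)]).reshape(-1,2)
                                        ~~^^^^^^^^^^^^^^^^^^^^
  File "h.py", line 14, in at
    o,d=ray(name,uv,st); return (o+d*(z-o[2])/d[2])[:2]
        ~~~^^^^^^^^^^^^
  File "h.py", line 5, in ray
    p=imaging.camera_params(name); K=p["camera_matrix"]
ValueError: time passes only in moves, steps and waits
```

```bash
python3 - <<'E'
s=open('h.py').read()
s=s.replace('def ray(','import functools\nCP=functools.lru_cache(None)(imaging.camera_params)\ndef ray(').replace('p=imaging.camera_params(name)','p=CP(name)')
open('h.py','w').write(s)
d=open('dial.py').read()
d=d.replace('''    vv,uu=np.mgrid[0:420,0:560]
    P=np.zeros((420,560,2))
    o,_=ray("wrist",(0,0),st)
    K=imaging.camera_params("wrist")["camera_matrix"]
''','')
open('dial.py','w').write(d)
E
python3 dial.py
```

```text
scale circle 0.6080061793327332 0.19647954404354095 0.059965524822473526
tab 158 [0.05625757 0.00750932] r 0.0567565345487393 ang 7.602955669745448
needle [0.01230756 0.00606353] 0.013720144058447856 26.227935257425315
needle [0.02453441 0.01811357] 0.03049653623270009 36.43816214512096
needle [0.02644915 0.03360424] 0.04276449941935709 51.79449931605549
needle [0.02427932 0.03584895] 0.04329702736191972 55.89150121359907
stripe [0.00143406 0.0007557 ] 0.0016209938591101871 27.78781749764045
stripe [0.00906069 0.01464292] 0.017219500196824174 58.25178105679543
stripe [0.01264793 0.02631987] 0.029201121650735618 64.33353473037039
stripe [0.01073637 0.02829739] 0.030265692853379933 69.22265804857818
```

```bash
python3 -m inch '[{"claw":1,"travel":[0.2,-0.1,0],"turn":0.03},{"claw":1,"travel":[0.2,-0.1,-0.2],"turn":0.056},{"claw":1,"travel":[0.2,-0.1,-0.4],"turn":0.056},{"claw":1,"travel":[0.2,-0.1,-0.5],"turn":0.056},{"claw":1,"travel":[0.2,-0.1,-0.5],"turn":0.056}]'; python3 dial.py; python3 look.py w2
```

```text
clock: 2.1
position: [0.6071, 0.1962, 0.1467]
ee_rot: [-0.004, -0.451, 0.892, 0.001]
contact_force: [-0.9, 0.2, 0.8]
width: 0.0856
gripper_force: 0.0
scale circle 0.6078880429267883 0.1963905245065689 0.05998802185058594
tab 360 [0.05605179 0.00777744] r 0.05658879277893272 ang 7.899615105214951
needle [0.00956944 0.01292923] 0.016085371438956306 53.49339100859016
needle [0.01812023 0.02569988] 0.03144561449504061 54.813469624775124
needle [0.02670703 0.03857939] 0.04692157875958467 55.30663309137938
needle [0.02662136 0.0396895 ] 0.04779072258002434 56.14863012513413
stripe [0.00051292 0.00062183] 0.0008060789303917131 50.48256415438856
stripe [0.0075395  0.01111607] 0.013431715098467618 55.85283156157767
stripe [0.01459567 0.02169975] 0.026151723586328567 56.07446822669067
stripe [0.01452527 0.02261198] 0.02687536164990543 57.284494857373105
[0.60882274 0.19648049 0.149192  ] [-0.002 -0.451  0.892  0.   ]
red [286, 239, 7, 41, 238] [289.0, 258.6] [[0.632, 0.2304], [0.6262, 0.2223], [0.6171, 0.2095], [0.6154, 0.2072]]
```

View pics/w2.png

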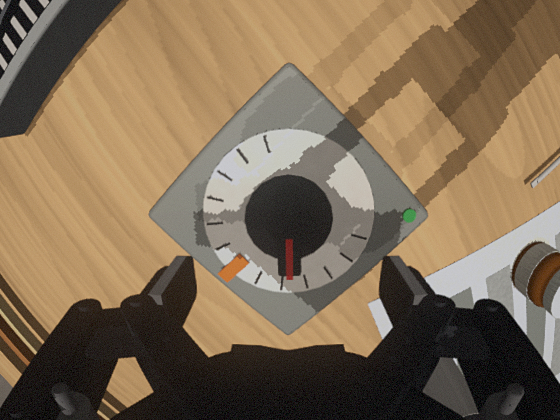

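```bash
python3 -m inch '[{"claw":1,"travel":[0,0,-0.15],"turn":0.008},{"claw":1,"travel":[0,0,-0.28],"turn":0.01},{"claw":1,"travel":[0,0,-0.285],"turn":0.01},{"claw":1,"travel":[0,0,-0.285],"turn":0.01}]'
python3 -m inch '[{"claw":-1,"travel":[0,0,0],"turn":0},{"claw":-1,"travel":[0,0,0],"turn":0},{"claw":-1,"travel":[0,0,0],"turn":0},{"claw":-1,"travel":[0,0,0],"turn":0},{"claw":-1,"travel":[0,0,0],"turn":0}]' 40
```

```text
clock: 2.6
position: [0.611, 0.1964, 0.095]
ee_rot: [0.001, -0.465, 0.885, -0.0]
contact_force: [-1.0, -0.3, 1.0]
width: 0.0853
gripper_force: 0.0
clock: 3.1
position: [0.6084, 0.1971, 0.0939]
ee_rot: [-0.001, -0.464, 0.886, 0.002]
contact_force: [-0.9, 0.4, 14.5]
width: 0.0135
gripper_force: 44.3
```

```bash
python3 -m inch '[{"claw":-1,"travel":[0,0,0.01],"turn":-0.02},{"claw":-1,"travel":[0,0,0.01],"turn":-0.05},{"claw":-1,"travel":[0,0,0.01],"turn":-0.085},{"claw":-1,"travel":[0,0,0.01],"turn":-0.12},{"claw":-1,"travel":[0,0,0.01],"turn":-0.15}]'
python3 -m inch '[{"claw":-1,"travel":[0,0,0],"turn":-0.035},{"claw":-1,"travel":[0,0,0],"turn":-0.07},{"claw":-1,"travel":[0,0,0],"turn":-0.1},{"claw":-1,"travel":[0,0,0],"turn":-0.113},{"claw":-1,"travel":[0,0,0],"turn":-0.113}]'
python3 -m inch '[{"claw":-1,"travel":[0,0,0],"turn":0},{"claw":-1,"travel":[0,0,0],"turn":0},{"claw":-1,"travel":[0,0,0],"turn":0}]'
python3 -m inch '[{"claw":1,"travel":[0,0,0],"turn":0},{"claw":1,"travel":[0,0,0],"turn":0},{"claw":1,"travel":[0,0,0],"turn":0},{"claw":1,"travel":[0,0,0.1],"turn":0},{"claw":1,"travel":[0,0,0.28],"turn":0}]'
python3 -m inch '[{"claw":1,"travel":[0,0,0.1],"turn":0},{"claw":1,"travel":[0,0,0.1],"turn":0}]';python3 dial.py
```

```text
clock: 3.6
position: [0.6087, 0.1967, 0.094]
ee_rot: [-0.001, -0.243, 0.97, 0.001]
contact_force: [-1.1, 2.0, -4.1]
width: 0.0131
gripper_force: 41.1
clock: 4.1
position: [0.6088, 0.1964, 0.094]
ee_rot: [-0.002, -0.07, 0.998, 0.0]
contact_force: [-0.4, 2.4, -6.1]
width: 0.0132
gripper_force: 40.9
clock: 4.4
position: [0.6088, 0.1963, 0.0941]
ee_rot: [-0.002, -0.07, 0.998, 0.0]
contact_force: [-1.9, 4.3, -10.8]
width: 0.0132
gripper_force: 40.1
clock: 4.9
position: [0.6089, 0.1951, 0.1502]
ee_rot: [-0.002, -0.07, 0.998, -0.001]
contact_force: [0.3, -0.6, -0.2]
width: 0.0837
gripper_force: 0.0
clock: 5.1
position: [0.613, 0.196, 0.1762]
ee_rot: [0.005, -0.07, 0.998, 0.0]
contact_force: [1.0, 1.2, 0.3]
width: 0.0853
gripper_force: 0.0
scale circle 0.6078628301620483 0.1964282989501953 0.059979040175676346
tab 277 [0.05670134 0.00768128] r 0.05721926068930212 ang 7.714842016714304
needle [0.0131911  0.00150434] 0.013276603947193872 6.506019191097354
needle [0.02599745 0.00489478] 0.026454231442923814 10.662788455582715
needle [0.04334029 0.00497926] 0.04362537569008711 6.55383307974241
needle [0.04289494 0.00813809] 0.04366009954232369 10.742566024823944
stripe [0.00076929 0.00034306] 0.0008423166203953632 24.034432123724752
stripe [0.01193328 0.00061267] 0.011948992532811557 2.9390720282851057
stripe [0.02599904 0.00463152] 0.026408346841313095 10.100815216131174
stripe [0.02637541 0.0019682 ] 0.026448745806129156 4.267657196110705
```

```bash
python3 -m inch '[{"claw":1,"travel":[0,0,0.2],"turn":0},{"claw":1,"travel":[-0.05,-0.2,0.3],"turn":0},{"claw":1,"travel":[-0.1,-0.42,0.3],"turn":0},{"claw":1,"travel":[-0.15,-0.65,0.3],"turn":-0.02},{"claw":1,"travel":[-0.2,-0.88,0.3],"turn":-0.02}]'
python3 -m inch '[{"claw":1,"travel":[0,-0.22,0],"turn":0},{"claw":1,"travel":[0,-0.45,0],"turn":0},{"claw":1,"travel":[0,-0.67,0],"turn":0},{"claw":1,"travel":[0,-0.82,-0.1],"turn":0},{"claw":1,"travel":[0,-0.82,-0.15],"turn":0}]'
python3 -m inch '[{"claw":1,"travel":[0,0,0],"turn":0},{"claw":1,"travel":[0,0,0],"turn":0}]'
python3 look.py w3
```

```text
clock: 5.65
position: [0.5689, 0.0184, 0.2303]
ee_rot: [-0.001, -0.039, 0.999, -0.0]
contact_force: [1.0, -0.6, -0.8]
width: 0.0855
gripper_force: 0.0
clock: 6.15
position: [0.5689, -0.1481, 0.1988]
ee_rot: [-0.002, -0.037, 0.999, -0.0]
contact_force: [-0.8, 0.0, -0.5]
width: 0.0853
gripper_force: 0.0
clock: 6.35
position: [0.5697, -0.1431, 0.2006]
ee_rot: [-0.001, -0.039, 0.999, 0.001]
contact_force: [-0.2, -0.0, 0.9]
width: 0.0852
gripper_force: 0.0
[ 0.56965582 -0.1430548   0.20064856] [-0.001 -0.039  0.999  0.001]
red [287, 203, 25, 22, 255] [302.0, 213.3] [[0.5882, -0.1277], [0.5817, -0.1292], [0.5715, -0.1316], [0.5696, -0.132]]
red [279, 205, 10, 12, 30] [283.8, 210.7] [[0.587, -0.1445], [0.5806, -0.1448], [0.5705, -0.1452], [0.5687, -0.1453]]
red [248, 209, 16, 17, 76] [253.5, 220.3] [[0.5985, -0.1718], [0.5912, -0.17], [0.5798, -0.1673], [0.5777, -0.1668]]
red [270, 223, 17, 2, 21] [278.2, 223.8] [[0.6001, -0.1487], [0.5927, -0.1487], [0.5811, -0.1486], [0.579, -0.1486]]
orange [550, 285, 8, 16, 52] [553.7, 292.3] [[0.6775, 0.2332], [0.6643, 0.205], [0.6437, 0.1607], [0.64, 0.1527]]
```

View pics/w3.png

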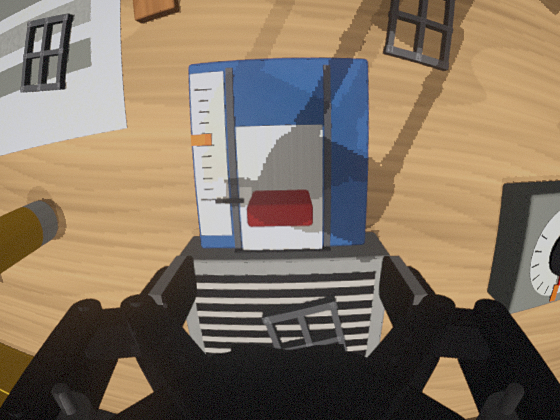

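The wrist view shows the red handle at rows 190–226, cols 248–312. The pointer end is at about (216,200) and the orange band at about (202,140), inner edge around (212,140). The gate is shut.

```bash
python3 - <<'E'
from h import *
st=get_state(); im=cv2.imread("pics/w3.png")[:,:,::-1].copy()
A=lambda uv,z:at("wrist",uv,z,st)
for r in(190,208,226): print("row",r,A((280,r),.095))
for c in (248,312): print("col",c,A((c,216),.095))
l=[A((190,66),.04),A((368,60),.04)]; print("apron front",l, np.degrees(np.arctan2((l[1]-l[0])[1],(l[1]-l[0])[0]))-90)
l=[A((368,60),.04),A((364,244),.04)];print("apron side",l,np.degrees(np.arctan2((l[1]-l[0])[1],(l[1]-l[0])[0])))
hs=cv2.cvtColor(im,cv2.COLOR_RGB2HSV)
m=(hs[...,0]>=4)&(hs[...,0]<=20)&(hs[...,1]>200)&(hs[...,2]>150); m[:,:180]=0;m[:,225:]=0;m[170:]=0;m[:125]=0
ys,xs=np.nonzero(m);print("band px",xs.min(),xs.max(),ys.min(),ys.max(),len(xs)); b=A((xs.mean(),ys.mean()),.041)
print("band",b); 
p=A((217,200.5),.047); print("ptr",p)
for yaw in(3,4.5,6):
    e=np.array([np.cos(np.radians(yaw)),np.sin(np.radians(yaw))]); print(yaw,"pull",(p-b)@e)
cv2.imwrite("pics/w3c.png",cv2.resize(im[120:260,170:370][:,:,::-1],None,fx=4,fy=4,interpolation=cv2.INTER_NEAREST))
E
```

```text
row 190 [ 0.55578325 -0.14907305]
row 208 [ 0.56945307 -0.14807601]
row 226 [ 0.58358399 -0.14705673]
col 248 [ 0.57760169 -0.17157565]
col 312 [ 0.57380336 -0.12377928]
apron front [array([ 0.46137156, -0.23779609]), array([ 0.44467244, -0.0813179 ])] 6.091467150659298
apron side [array([ 0.44467244, -0.0813179 ]), array([ 0.61599438, -0.06425446])] 5.687827691148508Traceback (most recent call last):
  File "<stdin>", line 10, in <module>
    return umr_minimum(a, axis, None, out, keepdims, initial, where)
ValueError: zero-size array to reduction operation minimum which has no identity
```

```bash
cat > gate.py <<'E'
from h import *
def run(name, pr=None):
    st=get_state(); im=imaging.get_image("wrist"); cv2.imwrite(f"pics/{name}.png",im[:,:,::-1])
    A=lambda uv,z:at("wrist",uv,z,st)
    hs=cv2.cvtColor(im,cv2.COLOR_RGB2HSV)
    m=(hs[...,0]>=5)&(hs[...,0]<=22)&(hs[...,1]>180)&(hs[...,2]>150)
    n,l,s,c=cv2.connectedComponentsWithStats(m.astype(np.uint8))
    B=None
    for i in range(1,n):
        if s[i,4]<40: continue
        b=A(c[i],.041)
        if abs(b[0]-.51)<.07 and abs(b[1]+.225)<.05: B=b; print("band",s[i],c[i],b)
    u,v=int(c.size and 0),0
    return st,im,A,B
if __name__=="__main__":
    import sys
    st,im,A,B=run(sys.argv[1])
    x0,y0,x1,y1=map(int,sys.argv[2:6])
    cv2.imwrite(f"pics/{sys.argv[1]}c.png",cv2.resize(im[y0:y1,x0:x1][:,:,::-1],None,fx=4,fy=4,interpolation=cv2.INTER_NEAREST))
E
python3 gate.py w4 170 120 370 260
```

```text
(no output)
```

View pics/w4c.png

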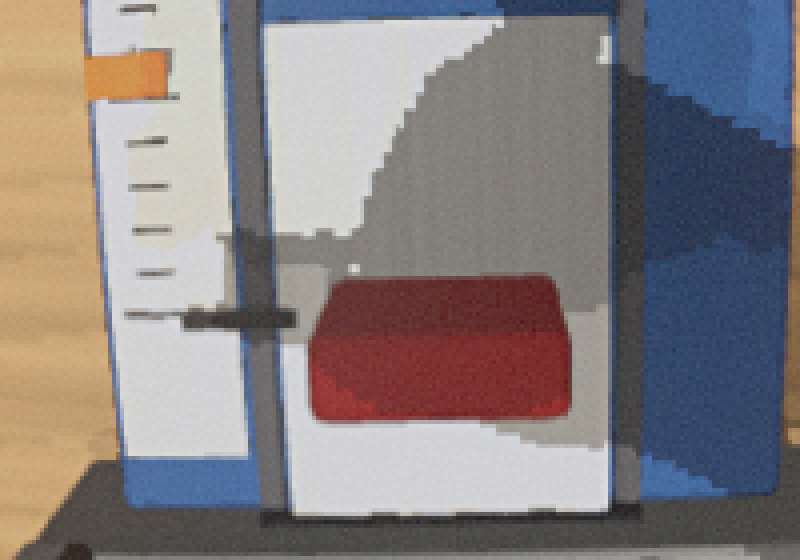

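The crop shows the pointer tip at about (215.8,200) near the zero tick, the band's inner-edge middle at (212,139), and the handle's top face centred at (280,214.5).

```bash
python3 - <<'E'
from h import *
st=get_state(); A=lambda uv,z:at("wrist",uv,z,st)
b=A((212,139),.041);p=A((215.8,200),.047);h=A((280,214.5),.095);t=A((207,198.8),.041)
e=np.array([np.cos(.101),np.sin(.101)])
print(b,p,h,"pull",(p-b)@e,"from 0 tick",(t-b)@e,"handle-ptr",(h-p)@e,"go",h-st["position"][:2],st["position"])
t5=A((213,144.2),.041);print("tick50",(t-t5)@e)
E
```

```text
[ 0.527227  -0.2132737] [ 0.58152226 -0.20668012] [ 0.5750233  -0.14775706] pull 0.05468338487309147 from 0 tick 0.05493473305106003 handle-ptr -0.0005247219532408588 go [ 0.00463368 -0.00485498] [ 0.57038963 -0.14290208  0.20178249]
tick50 0.0502185449100725
```

```bash
python3 -m inch '[{"claw":1,"travel":[0.024,-0.024,-0.15],"turn":0.007},{"claw":1,"travel":[0.024,-0.024,-0.35],"turn":0.007},{"claw":1,"travel":[0.024,-0.024,-0.5],"turn":0.007},{"claw":1,"travel":[0.024,-0.024,-0.58],"turn":0.007},{"claw":1,"travel":[0.024,-0.024,-0.58],"turn":0.007}]'
python3 -m inch '[{"claw":-1,"travel":[0,0,0],"turn":0},{"claw":-1,"travel":[0,0,0],"turn":0},{"claw":-1,"travel":[0,0,0],"turn":0},{"claw":-1,"travel":[0,0,0],"turn":0},{"claw":-1,"travel":[0,0,0],"turn":0}]' 70
```

```text
clock: 6.95
position: [0.5736, -0.1471, 0.0835]
ee_rot: [-0.002, -0.051, 0.999, 0.001]
contact_force: [-0.6, -0.4, 1.1]
width: 0.0854
gripper_force: 0.0
clock: 7.45
position: [0.576, -0.1484, 0.0875]
ee_rot: [0.002, -0.05, 0.999, 0.0]
contact_force: [-0.5, 1.9, 5.6]
width: 0.0487
gripper_force: 74.2
```

```bash
python3 -m inch '[{"claw":-1,"travel":[-0.05,-0.005,0],"turn":0},{"claw":-1,"travel":[-0.1,-0.01,0],"turn":0},{"claw":-1,"travel":[-0.15,-0.015,0],"turn":0},{"claw":-1,"travel":[-0.2,-0.02,0],"turn":0},{"claw":-1,"travel":[-0.24,-0.024,0],"turn":0}]'
python3 -m inch '[{"claw":-1,"travel":[-0.02,-0.002,0],"turn":0},{"claw":-1,"travel":[-0.032,-0.003,0],"turn":0},{"claw":-1,"travel":[-0.032,-0.003,0],"turn":0},{"claw":-1,"travel":[-0.032,-0.003,0],"turn":0},{"claw":-1,"travel":[-0.032,-0.003,0],"turn":0}]'
python3 gate.py w5 150 100 350 240; python3 -c "
from h import *
im=imaging.get_image('top');cv2.imwrite('pics/top5c.png',cv2.resize(im[140:250,190:390][:,:,::-1],None,fx=4,fy=4,interpolation=cv2.INTER_CUBIC))"
```

```text
clock: 7.95
position: [0.531, -0.1531, 0.0876]
ee_rot: [0.005, -0.049, 0.999, 0.0]
contact_force: [8.2, 4.8, 0.5]
width: 0.0483
gripper_force: 73.8
clock: 8.45
position: [0.5249, -0.1537, 0.0876]
ee_rot: [0.005, -0.049, 0.999, -0.0]
contact_force: [7.6, 4.6, 1.7]
width: 0.0487
gripper_force: 73.9
```

View pics/w5.png

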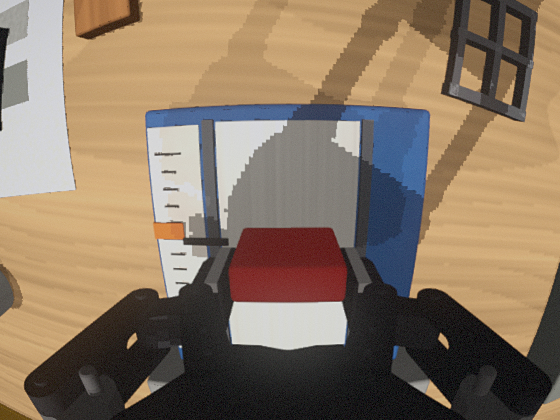

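View pics/top5c.png

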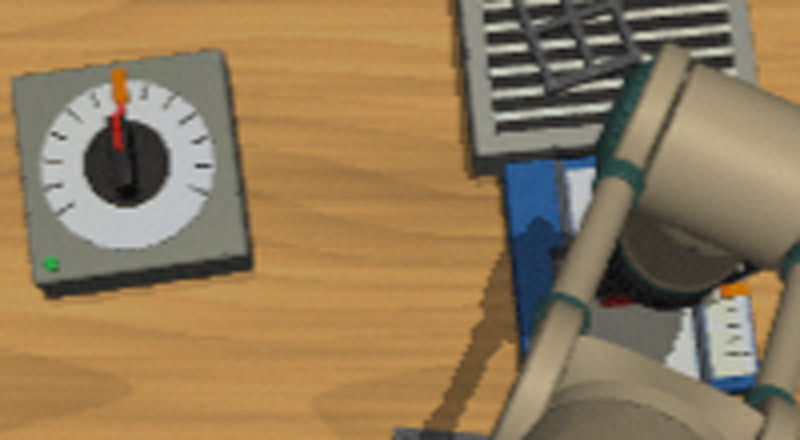

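The needle points at the tab. The pointer end, at (185,241), is still short of the band's middle at (184,231).

```bash
python3 - <<'E'
from h import *
st=get_state(); A=lambda uv,z:at("wrist",uv,z,st)
e=np.array([np.cos(.101),np.sin(.101)])
b=A((184,231),.041);p=A((185,241),.047);print(b,p,"left",(p-b)@e)
E
```

```text
[ 0.52643651 -0.21369805] [ 0.52996332 -0.21130596] left 0.003750034999860105
```

```bash
python3 -m inch '[{"claw":-1,"travel":[-0.01,-0.001,0],"turn":0},{"claw":-1,"travel":[-0.018,-0.002,0],"turn":0},{"claw":-1,"travel":[-0.018,-0.002,0],"turn":0},{"claw":-1,"travel":[-0.018,-0.002,0],"turn":0},{"claw":-1,"travel":[-0.018,-0.002,0],"turn":0}]'
python3 -m inch '[{"claw":-1,"travel":[0,0,0],"turn":0},{"claw":-1,"travel":[0,0,0],"turn":0},{"claw":-1,"travel":[0,0,0],"turn":0},{"claw":-1,"travel":[0,0,0],"turn":0},{"claw":-1,"travel":[0,0,0],"turn":0}]'
python3 gate.py w6 140 190 290 290
```

```text
clock: 9.05
position: [0.5214, -0.154, 0.0876]
ee_rot: [0.005, -0.049, 0.999, -0.0]
contact_force: [7.9, 5.6, 1.3]
width: 0.0488
gripper_force: 73.8
clock: 9.55
position: [0.5214, -0.154, 0.0876]
ee_rot: [0.005, -0.049, 0.999, 0.0]
contact_force: [8.2, 4.4, 1.1]
width: 0.0485
gripper_force: 73.8
```

View pics/w6c.png

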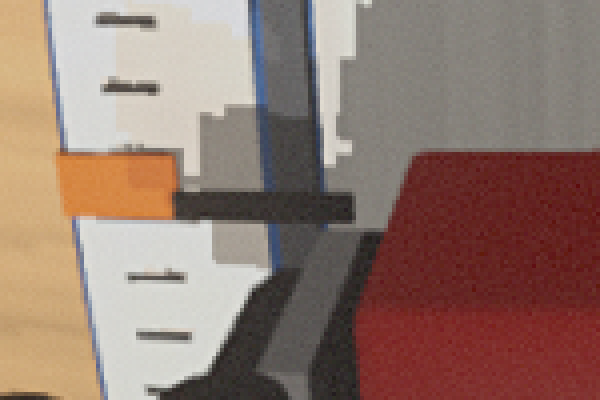

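The pointer at crop row 206 lies over the band (rows 152–218). I'll check the parallax.

```bash
python3 - <<'E'
from h import *
st=get_state(); A=lambda uv,z:at("wrist",uv,z,st)
e=np.array([np.cos(.101),np.sin(.101)])
b=A((184,236.2),.041);p=A((184.5,241.4),.047);print("left",(p-b)@e)
E
```

```text
left 0.0007282593383909465
```

Only 0.7 mm remains, which is well inside the ±5 mm band, and the gate is held steady.

```bash
python3 -c "
from rig import ticket
print(ticket.sign_off())"
```

```text
the job is handed in; nothing more can be done
None
```

The job is handed in, with no verdict returned: the needle points at the orange tab, and the gripper holds the gate with its pointer about 0.7 mm from the band's middle.

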